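# Slide the thin board out over the ledge's edge

### The arm

A 6-joint arm with a two-finger parallel gripper is mounted at the origin on the work surface. World frame = base frame: x ahead of the robot, y to its left, z up, the work surface at z = 0. Lengths are in m, angles in degrees, forces in N, time in s.
With the tool pointing down it reaches from about 0.425 to 0.925 m from the base axis. Payload 12.5 kg.
Tool frame: the origin (TCP) lies at the very end of the fingers, on their centre line; the grasp point (between the pads) lies 19 mm behind it; z points along the fingers, x is the direction in which the jaws open and shut, and the axes are right-handed (so a half turn about z gives the same grasp; the last joint's range is limited). The gripper opens to 85 mm and grips with 20 to 120 N. Pads are 22 mm wide; open, the fingers measure 114 mm over their backs; the gripper's body (76 mm by 85 mm) begins 54 mm behind the grasp point. The pads swing forward as they close: fully open they stand 13 mm farther back than shut.
Start: joints at [-6.05, 28.126, 89.318, -0, 62.55, -6.05], TCP at [0.625, 0, 0.231] pointing down, gripper open.
Joint ranges: [-177.58, 177.58], [-47.91, 125.51], [2.72, 160], [-65.01, 245.01], [3.68, 167.84], [-153.87, 153.87]. Speed limits (degrees/s): [127.2, 127.2, 159.86, 180, 180, 180].

### API

Orientations are given as [roll, pitch, yaw] about the fixed x, y, z axes, in that order (R = Rz(yaw) Ry(pitch) Rx(roll)).
In Python, from cell import r gives the robot as it stands.
- The arm moves only by the tool step_arm, never from a script. Its argument "moves" is a list of rows, each an object with "rot": the turn, a rotation vector about the tool's x, y, z in rad, a list of three; "offset": the shift along the tool's x, y, z in m, a list of three; "jaw": the finger opening in m, from 0 to 0.0854. In form: [{"rot": [ax, ay, az], "offset": [dx, dy, dz], "jaw": jaw}, ...]. A call has 1 to 20 rows; each row shifts and turns the commanded pose from where the row before left it, along the tool's axes as they then stand; what a row does not reach is not made up. A row lasts 1/10 s, in which the tool goes at most 50 mm and 8.59 degrees, less where a joint would pass 70% of its speed; a pose out of reach is approached as far as the arm can. A call with a gripper value outside its range is refused whole. The fingers move at their own pace and stop on an object; the grip force is fixed at half the most. Time passes only in rows, so rows that do not move let the fingers close. It gives the time, the measured TCP pose, the force and the opening at its end, in the units of the state.
- r.read_state(): the state, without advancing time (a new reading comes with each control period).
- r.read_camera(name): name is "scene" or "side" or "wrist"; returns a dict with "image" (420x560x3 uint8, blue, green, red), "mtx" (3x3 intrinsics, pixels), "rvec" (rotation vector, rad) and "tvec" (3), from world to camera coordinates, as OpenCV has them. Camera axes: x right, y down, z forward; pixel columns grow to the right and rows downward; lengths in m; the calibration is good to about 2 mm. A picture is of the moment at which its call begins. There is no depth.
- r.finish_job(): hands the job in, once; it reports no verdict.
The state is a dict: "time": time; "q": joint angles; "dq": joint speeds; "joint_torque": joint torques, N m; "tcp_pos": TCP position; "orientation": TCP orientation; "wrist_force": force on the tool from outside, world axes, zero at the start; "moment": the same for the moment, N m; "finger_gap": finger opening in m.
Only numpy, scipy, OpenCV 4.12 (cv2) and the standard library are available. Lean on these libraries where they do the work, as an engineer would, in place of code of your own. Each camera call takes 0.05 s, during which the arm holds its last target. There are 200 camera calls.

### The job

The thin rectangular wooden board lies flat on the tiled draining ledge and nobody can get a finger under it. Push it along the ledge with the fingertips until 4 cm of it sticks out past the ledge's long edge on the robot's side, its end parallel to that edge, and leave it lying there; do not grip, lift or tip it. Leave everything else where it is, including the round trivet, the steel tumbler and the mwiko on the same ledge.

Things in the scene. Friction and masses are not known exactly. Their poses are not given: they have to be found in the camera images.
- ledge: Fixed low tiled ledge on the concrete worktop, a block 320 mm deep (its x) by 500 mm wide (its y) by 50 mm high (z); origin at the centre of its underside, on the worktop (z = 0). Its long edge on the robot's side lies at its own x = -160 mm; its top is 50 mm above the worktop. It may be turned up to about 12 degrees.
- ledge_edge (a point): Midpoint of the ledge's long top edge on the robot's side, at (-160, 0, 50) mm in the ledge's frame, same axes as the ledge. On the worktop beside the ledge, all fixed: to the right a green two-tier dish rack (200 mm high, with dishes to 250 mm, beyond y = -380 mm), to the left a lidded pot (145 mm high, beyond y = 370 mm), at the back jars and a bottle (up to 200 mm high, beyond x = 810 mm).
- board: The thin rectangular wooden board to be slid, loose, about 0.1 kg: 140 mm long (its x) by 100 mm wide (its y) by 8 mm thick (z); origin at the centre of its underside. Its -x end points to the robot's side, up to about 15 degrees askew of the ledge. It starts wholly on the ledge, in the left or right half.
- board_front (a point): Midpoint of the board's short end on the robot's side, at (-70, 0, 0) mm in the board's frame: this end is to stick out 40 mm past the ledge's edge. The opposite end, free to be pushed on, is at board x = +70 mm.
- trivet: Round wooden trivet, 110 mm across and 8 mm thick, loose on the other half of the ledge; origin at the centre of its underside. To be left alone.
- tumbler: Small steel tumbler standing near the middle of the ledge, 60 mm across, 60 mm high, loose, origin at the centre of its underside. To be left alone.
- mwiko: Short flat wooden mwiko (stirring paddle), loose, 280 mm long along its x, blade 55 mm wide toward +x, up to 16 mm high; origin under its middle; it lies along the ledge's rear side, on the ledge, its centre line 32 to 37 mm from the rear edge. To be left alone.
Not all that is in view belongs to the job. Leave any green look-alike of the board alone.

How it is judged:
By the outcome, as a careful person would: the job done as asked, in the order asked, and still so for the second after the job is handed in, with the robot touching nothing.
It also fails if it takes over 38 s, if anything falls off the work surface, if the arm or the gripper's body presses on something with over 40 N, if the wrist force passes 120 N, or if a joint passes its speed limit or range.

## Working session

There is one attempt and no reset: what is moved stays moved. The work goes in short steps, Python scripts to look and compute and a tool call to move; the robot and the scene stay as the last step left them, time stands still between calls to the robot, and variables do not carry over. Pictures are saved under pics/ and viewed, about 8 in all and at most 12, crops included, and the job is handed in when it is done.

Besides the shell and the picture viewer there is one more tool, called after ">>>" as name([rows], argument=value, ...), one row to a line, values as JSON. step_arm: Moves the arm, as the interface text tells. Its arguments: {"type":"object","properties":{"moves":{"type":"array"}},"required":["moves"]}

```bash
mkdir -p pics; ls; cat > h.py <<'E'
import numpy as np, cv2
from cell import r
def cam(n,f=None):
    c=r.read_camera(n)
    if f: cv2.imwrite('pics/'+f,c['image'])
    np.savez('/tmp/'+n+'.npz',**{k:np.asarray(c[k]) for k in('image','mtx','rvec','tvec')})
    return c
def load(n): return np.load('/tmp/'+n+'.npz')
def proj(c,P): return cv2.projectPoints(np.float64(P).reshape(-1,1,3),c['rvec'],c['tvec'],c['mtx'],None)[0].reshape(-1,2)
def back(c,uv,z):
    R=cv2.Rodrigues(c['rvec'])[0];t=np.ravel(c['tvec']);o=-R.T@t
    uv=np.float64(uv).reshape(-1,2)
    d=(R.T@np.linalg.inv(c['mtx'])@np.c_[uv,np.ones(len(uv))].T).T
    return o+d*((z-o[2])/d[:,2:])
E
python3 - <<'E'
from h import *
a=cam('scene');b=cam('side');c=cam('wrist')
cv2.imwrite('pics/a.png',a['image'])
m=np.hstack([b['image'],c['image']]);cv2.imwrite('pics/b.png',cv2.resize(m,(800,300)))
for k in(a,b,c):
    R=cv2.Rodrigues(k['rvec'])[0];print(-R.T@np.ravel(k['tvec']),R[2],k['mtx'][0,0])
print(r.read_state())
E
```

```text
pics
[ 1.0340306  -0.18257905  0.98868636] [-0.44864839  0.33376244 -0.82904599] 428.03841686194767
[ 0.26198019 -0.67656173  0.70730573] [ 0.25489553  0.78145318 -0.56952542] 471.1921200241217
[0.62277457 0.07045364 0.3737393 ] [-5.07555050e-04 -2.77097670e-01 -9.60841623e-01] 291.3574984536364
{'time': 0.15, 'q': array([-6.05065572e+00,  2.81573246e+01,  8.93413166e+01,  3.26238389e-04,
        6.25490275e+01, -6.05037404e+00]), 'dq': array([-0.08823582, -0.12089836, -0.11925219, -0.03348301, -0.00631139,
        0.0312707 ]), 'joint_torque': array([ 2.22927323e-03, -6.18710160e+01, -2.61691117e+01, -6.12520193e-05,
        3.21192107e-03,  1.30420885e-04]), 'tcp_pos': array([6.24845660e-01, 3.79645417e-05, 2.30854672e-01]), 'orientation': array([-1.79994688e+02,  4.73726388e-02, -4.29996140e-04]), 'wrist_force': array([-0.16376282,  0.07930646,  0.73347091]), 'moment': array([ 0.0004863 , -0.01737784,  0.00177597]), 'finger_gap': 0.0855796575509389}
```

View pics/a.png

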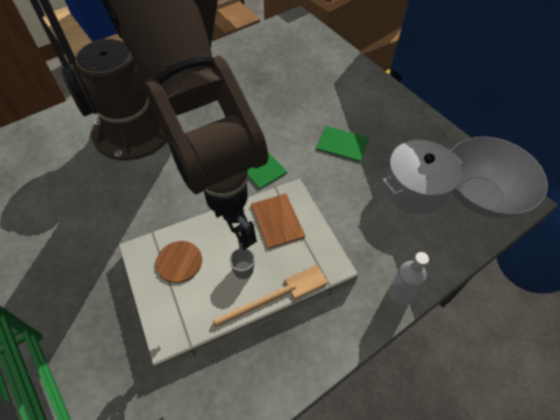

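View pics/b.png

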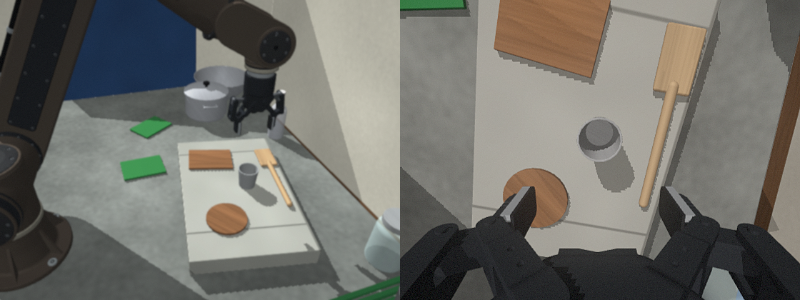

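The brown board is at scene (277,220) on the ledge. The green look-alikes are on the worktop at (265,168) and (343,143). The trivet is at (179,261), the tumbler at (242,262) and the mwiko runs from (215,322) to (325,275). The wooden rectangle on the ledge fits the description, so I'll confirm it in an enlarged crop and get corners from it.

```bash
python3 - <<'E'
from h import *
a=load('scene');im=a['image']
cv2.imwrite('pics/c.png',cv2.resize(im[170:360,110:365],None,fx=3,fy=3,interpolation=cv2.INTER_CUBIC))
hsv=cv2.cvtColor(im,cv2.COLOR_BGR2HSV);print(hsv[220,277],hsv[261,179],hsv[278,310],hsv[300,190])
m=cv2.inRange(hsv,(3,110,60),(18,255,220));n,l,s,ce=cv2.connectedComponentsWithStats(m)
for i in range(1,n):
    x,y,w,h,ar=s[i]
    if ar>300 and 120<ce[i][0]<350 and 170<ce[i][1]<340:
        cn=max(cv2.findContours((l==i).astype('uint8'),cv2.RETR_EXTERNAL,cv2.CHAIN_APPROX_NONE)[0],key=len)
        q=cv2.approxPolyDP(cn,8,True).reshape(-1,2)
        P=back(a,q,.058);print(ar,ce[i],q.tolist(),P.round(3).tolist(),back(a,ce[i],.058).round(3))
L=[[122,243],[299,181],[356,271],[153,356]]
print(back(a,L,.05).round(3))
E
```

```text
[ 12 155 135] [ 12 156 129] [ 16 114 201] [ 26  24 183]
1775 [277.11605634 220.61746479] [[285, 194], [252, 204], [268, 247], [304, 235]] [[0.51, 0.219, 0.058], [0.486, 0.13, 0.058], [0.615, 0.091, 0.058], [0.639, 0.184, 0.058]] [[0.566 0.154 0.058]]
1429 [178.27781666 261.49475157] [[195, 246], [165, 247], [159, 274], [192, 276]] [[0.509, -0.053, 0.058], [0.469, -0.114, 0.058], [0.525, -0.159, 0.058], [0.575, -0.098, 0.058]] [[ 0.522 -0.106  0.058]]
1128 [286.18705674 290.3501773 ] [[326, 282], [313, 267], [214, 324]] [[0.77, 0.149, 0.058], [0.722, 0.148, 0.058], [0.703, -0.115, 0.058]] [[0.732 0.061 0.058]]
[[ 0.392 -0.195  0.05 ]
 [ 0.493  0.28   0.05 ]
 [ 0.787  0.228  0.05 ]
 [ 0.685 -0.255  0.05 ]]
```

View pics/c.png

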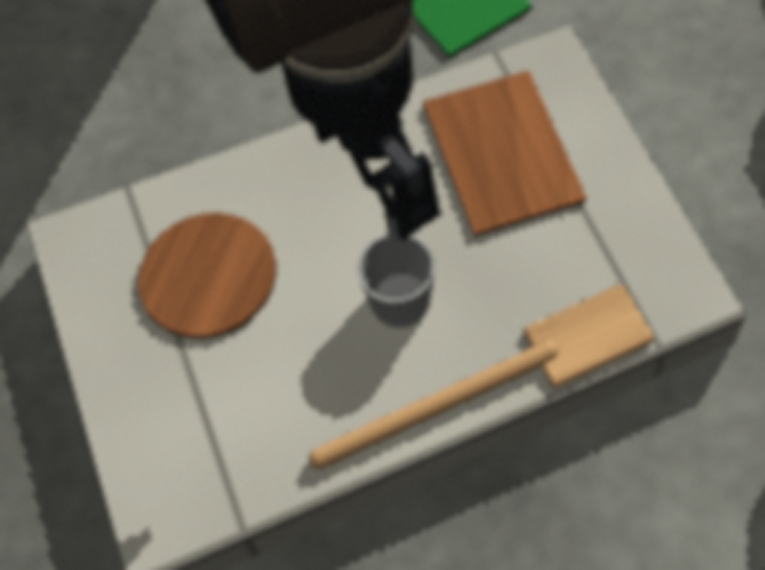

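The crop confirms it: the brown rectangle's corners are at crop (427,102), (528,73), (583,200) and (476,235). It is about 4° askew of the ledge, with a free strip of about 85 mm behind it before the mwiko. I'll go above that strip with the jaws partly open, so I can push with two fingertips, and turn the tool's x to lie along the ledge edge.

>>> step_arm([
  {"rot": [0,0,0],"offset": [0.01,-0.0325,0.008],"jaw": 0.05},
  {"rot": [0,0,0],"offset": [0.01,-0.0325,0.008],"jaw": 0.05},
  {"rot": [0,0,0],"offset": [0.01,-0.0325,0.008],"jaw": 0.05},
  {"rot": [0,0,0],"offset": [0.01,-0.0325,0.007],"jaw": 0.05},
  {"rot": [0,0,-0.1361],"offset": [0,0,0],"jaw": 0.05},
  {"rot": [0,0,-0.1361],"offset": [0,0,0],"jaw": 0.05},
  {"rot": [0,0,-0.1361],"offset": [0,0,0],"jaw": 0.05},
  {"rot": [0,0,-0.1361],"offset": [0,0,0],"jaw": 0.05},
  {"rot": [0,0,-0.1361],"offset": [0,0,0],"jaw": 0.05},
  {"rot": [0,0,-0.1361],"offset": [0,0,0],"jaw": 0.05},
  {"rot": [0,0,-0.1361],"offset": [0,0,0],"jaw": 0.05},
  {"rot": [0,0,-0.1361],"offset": [0,0,0],"jaw": 0.05},
  {"rot": [0,0,-0.1361],"offset": [0,0,0],"jaw": 0.05},
  {"rot": [0,0,-0.1361],"offset": [0,0,0],"jaw": 0.05},
  {"rot": [0,0,0],"offset": [0,0,0],"jaw": 0.05},
  {"rot": [0,0,0],"offset": [0,0,0],"jaw": 0.05},
])

```text
time: 1.75
tcp_pos: [0.665, 0.13, 0.2001]
orientation: [-180.0, 0.0, 77.7]
wrist_force: [-0.1, -0.4, 0.2]
finger_gap: 0.0502
```

```bash
python3 - <<'E'
from h import *
c=cam('wrist','d.png');s=cam('scene')
st=r.read_state();print(st['tcp_pos'],st['orientation'],st['finger_gap'],st['wrist_force'])
R=cv2.Rodrigues(c['rvec'])[0];print(-R.T@np.ravel(c['tvec']),R[2])
E
```

```text
[0.66498792 0.13001506 0.20021671] [-1.79994845e+02  2.00008652e-03  7.78031488e+01] 0.05015386250352118 [ 0.05029088 -0.09378748  0.16100188]
[0.59401711 0.1449741  0.3430879 ] [ 0.27139678 -0.05895009 -0.96066054]
```

View pics/d.png

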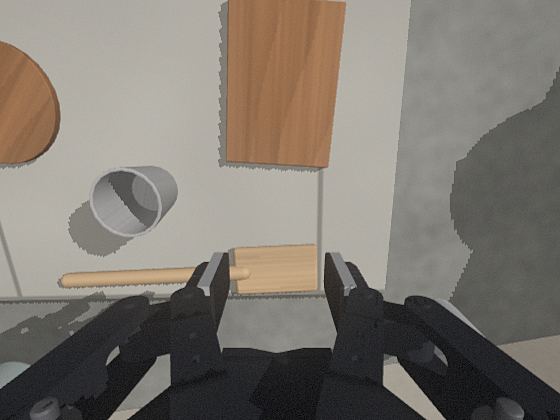

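The wrist view shows the board with its rear end at row ~165, columns 227–329. The strip between it and the mwiko blade (row 245) is clear, and the tumbler is at (135,200). Next I'll fit the ledge and board poses from both cameras' edges.

```bash
cat > fit.py <<'E'
from h import *
from scipy.optimize import least_squares
from scipy.ndimage import map_coordinates
def W(p,L):  # local (mm plane) -> world, p=(x,y,yaw deg)
    c,s=np.cos(np.radians(p[2])),np.sin(np.radians(p[2]));L=np.asarray(L,float)
    return np.c_[p[0]+c*L[:,0]-s*L[:,1],p[1]+s*L[:,0]+c*L[:,1],L[:,2]]
def loc(p,P): 
    c,s=np.cos(np.radians(p[2])),np.sin(np.radians(p[2]));d=np.asarray(P)[...,:2]-p[:2]
    return np.stack([c*d[...,0]+s*d[...,1],-s*d[...,0]+c*d[...,1]],-1)
def edge(cm,p,A,B,rad=9,n=60,ch=None):
    t=np.linspace(.04,.96,n)[:,None];L=np.array(A)*(1-t)+np.array(B)*t
    uv=proj(cm,W(p,L));d=uv[-1]-uv[0];d/=np.linalg.norm(d);nn=np.array([-d[1],d[0]])
    k=np.arange(-rad,rad+.01,.5)
    g=cv2.GaussianBlur(cm['image'],(0,0),.8).astype(float)
    g=g.mean(2) if ch is None else g[...,ch]
    S=uv[:,None]+k[:,None]*nn
    pr=map_coordinates(g,[S[...,1],S[...,0]],order=1,mode='nearest');gr=np.abs(np.gradient(pr,axis=1))
    j=gr.argmax(1);pk=gr[np.arange(n),j]
    ok=(pk>3)&(uv[:,0]>3)&(uv[:,0]<556)&(uv[:,1]>3)&(uv[:,1]<416)&(j>0)&(j<len(k)-1)
    if ok.sum()<8: return None
    return L[ok],(uv+k[j][:,None]*nn)[ok],nn
def fit(p,items,rads=(12,6,4,4)):
    for rd in rads:
        D=[(e,it) for it in items if (e:=edge(it[0],p,it[1],it[2],rd,ch=it[3] if len(it)>3 else None)) is not None]
        f=lambda q:np.concatenate([((proj(it[0],W(q,L))-u)@nn) for (L,u,nn),it in D])
        p=least_squares(f,p,loss='soft_l1',f_scale=.5,x_scale=[.01,.01,1]).x
    rep=[(len(L),round(float(np.median((proj(it[0],W(p,L))-u)@nn)),2)) for (L,u,nn),it in D]
    return p,rep
def rect(hx,hy,z):
    return dict(f=[(-hx,-hy,z),(-hx,hy,z)],r=[(hx,-hy,z),(hx,hy,z)],l=[(-hx,hy,z),(hx,hy,z)],R=[(-hx,-hy,z),(hx,-hy,z)])
LE=rect(.16,.25,.05);BO=rect(.07,.05,.058)
E
python3 - <<'E'
from fit import *
s=load('scene');w=load('wrist')
p0=[.589,.0145,-12]
for nm,it in dict(scene=[(s,*LE[k]) for k in 'fl'],both=[(s,*LE[k]) for k in 'flR']+[(w,*LE[k]) for k in 'lr'],wr=[(w,*LE[k]) for k in 'lr']).items():
    p,rep=fit(p0,it);print(nm,p.round(4),rep)
    if nm=='both':pl=p
b0=[.5625,.156,-16]
for nm,it in dict(scene=[(s,*BO[k]) for k in 'flR'],wr=[(w,*BO[k]) for k in 'rlR'],both=[(s,*BO[k]) for k in 'flR']+[(w,*BO[k]) for k in 'rlR']).items():
    p,rep=fit(b0,it);print(nm,p.round(4),rep,'local centre',loc(pl,p).round(4),'rear corners',loc(pl,W(p,[(.07,-.05,0),(.07,.05,0),(-.07,-.05,0),(-.07,.05,0)])).round(4).tolist())
for n,uv,z in[('tumbler rim',[[127,202]],.11)]:print(n,loc(pl,back(w,uv,z)).round(3))
print('mwiko blade front',loc(pl,back(w,[[236,247],[316,245]],.06)).round(3), 'tcp',loc(pl,r.read_state()['tcp_pos']))
E
```

```text
scene [  0.5933   0.011  -10.6467] [(53, -0.01), (45, 0.0)]
both [  0.5913   0.0117 -11.018 ] [(53, -0.89), (45, 0.01), (60, 0.47), (55, -0.08), (34, 0.76)]
wr [  0.5902   0.0118 -10.9537] [(55, -0.03), (36, -0.05)]
scene [  0.5615   0.1503 -14.4491] [(57, 0.03), (37, 2.01), (60, -0.92)] local centre [-0.0558  0.1303] rear corners [[0.0111, 0.0762], [0.0171, 0.176], [-0.1287, 0.0846], [-0.1227, 0.1844]]
wr [  0.5619   0.1501 -15.8201] [(60, -0.04), (60, 0.07)] local centre [-0.0554  0.1302] rear corners [[0.0102, 0.0745], [0.0186, 0.1741], [-0.1293, 0.0862], [-0.1209, 0.1859]]
both [  0.5618   0.1503 -15.6037] [(55, -0.0), (38, 1.95), (60, -0.55), (60, -0.02), (60, -0.03)] local centre [-0.0555  0.1303] rear corners [[0.0103, 0.0749], [0.0183, 0.1746], [-0.1292, 0.0861], [-0.1212, 0.1858]]
tumbler rim [[0.032 0.007]]
mwiko blade front [[0.095 0.086]
 [0.095 0.17 ]] tcp [0.0496894  0.13018093]
```

Ledge yaw is ≈ −11°, and the board is ≈ 4.7° askew of it. The board's rear corners are at ledge x 10 and 18 mm, with y from 75 to 175 mm. The measured board sides and the mwiko blade position (95 mm) agree with the sizes given. I'll turn the tool to match the ledge and descend behind the board.

>>> step_arm([
  {"rot": [0,0,-0.021],"offset": [0,0,0.035],"jaw": 0.05},
  {"rot": [0,0,0],"offset": [0,0,0.035],"jaw": 0.05},
  {"rot": [0,0,0],"offset": [0,0,0.035],"jaw": 0.05},
  {"rot": [0,0,0],"offset": [0,0,0.025],"jaw": 0.05},
  {"rot": [0,0,0],"offset": [0,0,0.01],"jaw": 0.05},
  {"rot": [0,0,0],"offset": [0,0,0.002],"jaw": 0.05},
  {"rot": [0,0,0],"offset": [0,0,0],"jaw": 0.05},
  {"rot": [0,0,0],"offset": [0,0,0],"jaw": 0.05},
])

```text
time: 2.65
tcp_pos: [0.6657, 0.1301, 0.0598]
orientation: [179.9, -0.0, 79.2]
wrist_force: [0.7, -0.3, -0.2]
finger_gap: 0.0497
```

>>> step_arm([
  {"rot": [0,0,0],"offset": [0,0,0.001],"jaw": 0.05},
  {"rot": [0,0,0],"offset": [0,0,0.001],"jaw": 0.05},
  {"rot": [0,0,0],"offset": [0,0,0.001],"jaw": 0.05},
  {"rot": [0,0,0],"offset": [0,0,0],"jaw": 0.05},
])

```text
time: 3.05
tcp_pos: [0.665, 0.13, 0.0553]
orientation: [180.0, 0.0, 79.2]
wrist_force: [-0.3, -0.6, 0.2]
finger_gap: 0.05
```

>>> step_arm([
  {"rot": [0,0,0],"offset": [0,0,0.001],"jaw": 0.05},
  {"rot": [0,0,0],"offset": [0,0,0.001],"jaw": 0.05},
  {"rot": [0,0,0],"offset": [0,0,0],"jaw": 0.05},
])

```text
time: 3.35
tcp_pos: [0.6649, 0.13, 0.0531]
orientation: [-180.0, 0.0, 79.2]
wrist_force: [0.1, 0.9, -0.2]
finger_gap: 0.0502
```

```bash
python3 - <<'E'
from h import *
st=r.read_state();print(st['tcp_pos'],st['wrist_force'])
c=cam('wrist');s=cam('side')
k=proj(s,st['tcp_pos'])[0].astype(int);print(k)
x,y=k;a=s['image'][max(0,y-60):y+40,x-80:x+80]
cv2.imwrite('pics/e.png',np.hstack([cv2.resize(c['image'],(400,300)),cv2.resize(a,(400,300*a.shape[0]//100) if 0 else (400,300),interpolation=cv2.INTER_CUBIC)]))
E
```

```text
[0.66494505 0.13001844 0.05312048] [ 0.10105674  0.85248817 -0.23181147]
[339 222]
```

View pics/e.png

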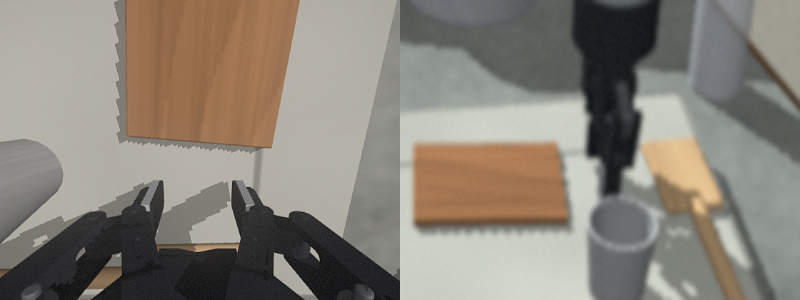

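No contact yet, with the fingertips centred behind the board. The board's rear end is at rows 135–147 and the pads at cols 158/238 in the left panel. I'll continue down in 1 mm steps.

>>> step_arm([
  {"rot": [0,0,0],"offset": [0,0,0.001],"jaw": 0.05},
  {"rot": [0,0,0],"offset": [0,0,0.001],"jaw": 0.05},
  {"rot": [0,0,0],"offset": [0,0,0],"jaw": 0.05},
])

```text
time: 3.75
tcp_pos: [0.6649, 0.13, 0.0511]
orientation: [-180.0, 0.0, 79.2]
wrist_force: [0.6, -1.2, -0.2]
finger_gap: 0.0496
```

>>> step_arm([
  {"rot": [0,0,0],"offset": [0,0,0.001],"jaw": 0.05},
  {"rot": [0,0,0],"offset": [0,0,0],"jaw": 0.05},
])

```text
time: 3.95
tcp_pos: [0.665, 0.13, 0.0502]
orientation: [-180.0, 0.0, 79.2]
wrist_force: [0.2, 0.0, -0.2]
finger_gap: 0.0498
```

>>> step_arm([
  {"rot": [0,0,0],"offset": [0,0,0.001],"jaw": 0.05},
  {"rot": [0,0,0],"offset": [0,0,0],"jaw": 0.05},
])

```text
time: 4.15
tcp_pos: [0.665, 0.13, 0.0492]
orientation: [-180.0, 0.0, 79.2]
wrist_force: [-0.3, 0.2, 0.1]
finger_gap: 0.0499
```

>>> step_arm([
  {"rot": [0,0,0],"offset": [0,0,0.001],"jaw": 0.05},
  {"rot": [0,0,0],"offset": [0,0,0],"jaw": 0.05},
])

```text
time: 4.35
tcp_pos: [0.665, 0.13, 0.0482]
orientation: [-180.0, 0.0, 79.2]
wrist_force: [-0.2, -0.1, -0.4]
finger_gap: 0.05
```

>>> step_arm([
  {"rot": [0,0,0],"offset": [0,0,0.0005],"jaw": 0.05},
  {"rot": [0,0,0],"offset": [0,0,0.0005],"jaw": 0.05},
  {"rot": [0,0,0],"offset": [0,0,0],"jaw": 0.05},
])

```text
time: 4.65
tcp_pos: [0.665, 0.13, 0.0472]
orientation: [-180.0, 0.0, 79.2]
wrist_force: [-0.6, -0.7, 0.2]
finger_gap: 0.0501
```

>>> step_arm([
  {"rot": [0,0,0],"offset": [0,0,0.0005],"jaw": 0.05},
  {"rot": [0,0,0],"offset": [0,0,0.0005],"jaw": 0.05},
  {"rot": [0,0,0],"offset": [0,0,0],"jaw": 0.05},
])

```text
time: 4.95
tcp_pos: [0.6651, 0.1301, 0.047]
orientation: [180.0, -0.0, 79.2]
wrist_force: [-2.7, -0.8, 6.6]
finger_gap: 0.0497
```

>>> step_arm([
  {"rot": [0,0,0],"offset": [0,0,0.0005],"jaw": 0.05},
  {"rot": [0,0,0],"offset": [0,0,0.0005],"jaw": 0.05},
  {"rot": [0,0,0],"offset": [0,0,0],"jaw": 0.05},
])

```text
time: 5.25
tcp_pos: [0.6651, 0.13, 0.047]
orientation: [179.9, -0.0, 79.2]
wrist_force: [-5.7, -0.5, 15.3]
finger_gap: 0.0499
```

The fingertips touch the tile at TCP z = 47 mm. I'll lift about 2.5 mm clear and push most of the way towards the robot (tool −y), then look.

>>> step_arm([
  {"rot": [0,0,0],"offset": [0,0,-0.0045],"jaw": 0.05},
  {"rot": [0,0,0],"offset": [0,0,0],"jaw": 0.05},
  {"rot": [0,0,0],"offset": [0,-0.005,0],"jaw": 0.05},
  {"rot": [0,0,0],"offset": [0,-0.005,0],"jaw": 0.05},
  {"rot": [0,0,0],"offset": [0,-0.005,0],"jaw": 0.05},
  {"rot": [0,0,0],"offset": [0,-0.004,0],"jaw": 0.05},
  {"rot": [0,0,0],"offset": [0,-0.004,0],"jaw": 0.05},
  {"rot": [0,0,0],"offset": [0,-0.004,0],"jaw": 0.05},
  {"rot": [0,0,0],"offset": [0,-0.004,0],"jaw": 0.05},
  {"rot": [0,0,0],"offset": [0,-0.004,0],"jaw": 0.05},
  {"rot": [0,0,0],"offset": [0,-0.004,0],"jaw": 0.05},
])

```text
time: 6.35
tcp_pos: [0.6264, 0.1374, 0.0498]
orientation: [180.0, -0.0, 79.2]
wrist_force: [0.2, 0.9, -0.4]
finger_gap: 0.0499
```

>>> step_arm([
  {"rot": [0,0,0],"offset": [0,-0.004,0],"jaw": 0.05},
  {"rot": [0,0,0],"offset": [0,-0.004,0],"jaw": 0.05},
  {"rot": [0,0,0],"offset": [0,-0.004,0],"jaw": 0.05},
  {"rot": [0,0,0],"offset": [0,-0.004,0],"jaw": 0.05},
  {"rot": [0,0,0],"offset": [0,-0.004,0],"jaw": 0.05},
  {"rot": [0,0,0],"offset": [0,-0.004,0],"jaw": 0.05},
  {"rot": [0,0,0],"offset": [0,-0.004,0],"jaw": 0.05},
  {"rot": [0,0,0],"offset": [0,-0.003,0],"jaw": 0.05},
  {"rot": [0,0,0],"offset": [0,-0.002,0],"jaw": 0.05},
  {"rot": [0,0,0],"offset": [0,0,0],"jaw": 0.05},
  {"rot": [0,0,0],"offset": [0,0,0],"jaw": 0.05},
])

```text
time: 7.45
tcp_pos: [0.5944, 0.1435, 0.0498]
orientation: [180.0, -0.0, 79.2]
wrist_force: [-0.5, -0.2, 0.3]
finger_gap: 0.05
```

```bash
python3 - <<'E'
from fit import *
st=r.read_state();print(st['tcp_pos'],st['orientation'],st['wrist_force'])
c=cam('wrist');s=cam('side');a=cam('scene')
cv2.imwrite('pics/f.png',np.hstack([cv2.resize(c['image'],(400,300)),cv2.resize(s['image'][140:350,180:460],(400,300))]))
cv2.imwrite('pics/w2.png',c['image'])
pl=[.5913,.0117,-11.0];print('tcp',loc(pl,st['tcp_pos']))
E
```

```text
[0.59436744 0.14351867 0.04983578] [ 1.79994349e+02 -5.02320089e-04  7.91832802e+01] [-0.50826883 -0.16761541  0.27209286]
tcp [-0.0221411   0.12998208]
```

View pics/f.png

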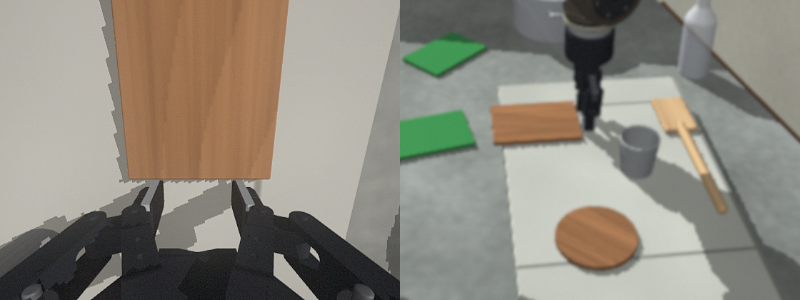

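The board is now flush with both fingertips: its rear edge sits level at row ~180 in the left panel, and it already overhangs in the side view. I'll lift and shift forward so the wrist camera sees both the ledge edge and the board's front end.

>>> step_arm([
  {"rot": [0,0,0],"offset": [0,0.004,0],"jaw": 0.05},
  {"rot": [0,0,0],"offset": [0,0,-0.04],"jaw": 0.05},
  {"rot": [0,0,0],"offset": [0,0,-0.04],"jaw": 0.05},
  {"rot": [0,0,0],"offset": [0,0,-0.04],"jaw": 0.05},
  {"rot": [0,0,0],"offset": [0,-0.034,-0.03],"jaw": 0.05},
  {"rot": [0,0,0],"offset": [0,-0.04,0],"jaw": 0.05},
  {"rot": [0,0,0],"offset": [0,-0.03,0],"jaw": 0.05},
  {"rot": [0,0,0],"offset": [0,0,0],"jaw": 0.05},
  {"rot": [0,0,0],"offset": [0,0,0],"jaw": 0.05},
])

```text
time: 8.5
tcp_pos: [0.4966, 0.1625, 0.2004]
orientation: [179.9, -0.0, 79.2]
wrist_force: [0.2, 0.6, 0.1]
finger_gap: 0.0501
```

```bash
cat > meas.py <<'E'
from fit import *
import sys
c=cam('wrist',sys.argv[1]);st=r.read_state();print(st['tcp_pos'])
pl0=[.5907,.0117,-11.0];pl,rep=fit(pl0,[(c,*LE[k]) for k in 'fl']);print('ledge',pl.round(4),rep)
b0=np.array([float(v) for v in sys.argv[2:4]])
w=W(pl0,[(*b0,0)])[0]
pb,rep=fit([w[0],w[1],-11.2],[(c,*BO[k]) for k in ('flR' if len(sys.argv)<5 else sys.argv[4])]);print('board',pb.round(4),rep)
print('centre in ledge',loc(pl,pb).round(4),'skew',pb[2]-pl[2],'overhang mm',(-.16-loc(pl,W(pb,[(-.07,-.05,0),(-.07,0,0),(-.07,.05,0)])))[:,0].round(4)*1e3)
im=c['image'].copy()
for p,Q,col in((pl,LE,(255,0,0)),(pb,BO,(0,255,0))):
    for e in Q.values():
        u=proj(c,W(p,e)).round().astype(int);cv2.line(im,tuple(map(int,u[0])),tuple(map(int,u[1])),col,1)
cv2.imwrite('pics/o_'+sys.argv[1],im)
E
python3 meas.py g.png -0.103 0.13
```

```text
[0.4970628  0.16232676 0.20011493]
ledge [  0.5909   0.0117 -10.9502] [(34, 0.04), (28, -0.01)]
board [  0.5114   0.1601 -11.0044] [(60, -0.01), (59, 0.0), (57, -0.01)]
centre in ledge [-0.1062  0.1306] skew -0.05428931092506062 overhang mm [16.2 16.2 16.1]
```

View pics/o_g.png

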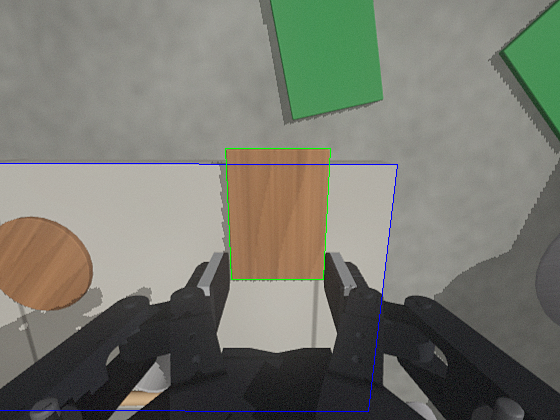

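The fit has overhang 16.2 mm and skew −0.05°, and the outlines overlay the board (front row 149, ledge edge row 164). The ledge position agrees with the earlier rear-edge fit to within 1 mm. That leaves 23.8 mm, so I'll go back to the same place behind the board and push on.

>>> step_arm([
  {"rot": [0,0,0],"offset": [0,0.03,0],"jaw": 0.05},
  {"rot": [0,0,0],"offset": [0,0.04,0],"jaw": 0.05},
  {"rot": [0,0,0],"offset": [0,0.034,0],"jaw": 0.05},
  {"rot": [0,0,0],"offset": [0,0,0],"jaw": 0.05},
  {"rot": [0,0,0],"offset": [0,0,0.04],"jaw": 0.05},
  {"rot": [0,0,0],"offset": [0,0,0.04],"jaw": 0.05},
  {"rot": [0,0,0],"offset": [0,0,0.04],"jaw": 0.05},
  {"rot": [0,0,0],"offset": [0,0,0.02],"jaw": 0.05},
  {"rot": [0,0,0],"offset": [0,0,0.008],"jaw": 0.05},
  {"rot": [0,0,0],"offset": [0,0,0.002],"jaw": 0.05},
  {"rot": [0,0,0],"offset": [0,0,0],"jaw": 0.05},
  {"rot": [0,0,0],"offset": [0,0,0],"jaw": 0.05},
])

```text
time: 9.75
tcp_pos: [0.5989, 0.1429, 0.0511]
orientation: [179.9, -0.0, 79.2]
wrist_force: [0.3, -0.1, -0.6]
finger_gap: 0.0499
```

>>> step_arm([
  {"rot": [0,0,0],"offset": [0,-0.004,0],"jaw": 0.05},
  {"rot": [0,0,0],"offset": [0,-0.004,0],"jaw": 0.05},
  {"rot": [0,0,0],"offset": [0,-0.004,0],"jaw": 0.05},
  {"rot": [0,0,0],"offset": [0,-0.004,0],"jaw": 0.05},
  {"rot": [0,0,0],"offset": [0,-0.004,0],"jaw": 0.05},
  {"rot": [0,0,0],"offset": [0,-0.003,0],"jaw": 0.05},
  {"rot": [0,0,0],"offset": [0,-0.003,0],"jaw": 0.05},
  {"rot": [0,0,0],"offset": [0,-0.0016,0],"jaw": 0.05},
  {"rot": [0,0,0],"offset": [0,0,0],"jaw": 0.05},
  {"rot": [0,0,0],"offset": [0,0,0],"jaw": 0.05},
  {"rot": [0,0,0],"offset": [0,0.005,0],"jaw": 0.05},
  {"rot": [0,0,0],"offset": [0,0,-0.04],"jaw": 0.05},
  {"rot": [0,0,0],"offset": [0,0,-0.04],"jaw": 0.05},
  {"rot": [0,0,0],"offset": [0,0,-0.04],"jaw": 0.05},
  {"rot": [0,0,0],"offset": [0,-0.034,-0.03],"jaw": 0.05},
  {"rot": [0,0,0],"offset": [0,-0.04,0],"jaw": 0.05},
  {"rot": [0,0,0],"offset": [0,-0.02,0],"jaw": 0.05},
  {"rot": [0,0,0],"offset": [0,0,0],"jaw": 0.05},
  {"rot": [0,0,0],"offset": [0,0,0],"jaw": 0.05},
])

```text
time: 11.65
tcp_pos: [0.4844, 0.1647, 0.2002]
orientation: [179.9, -0.0, 79.2]
wrist_force: [1.4, -0.3, -0.2]
finger_gap: 0.0502
```

```bash
python3 meas.py i.png -0.130 0.13; python3 - <<'E'
from h import *
a=cam('scene');b=cam('side')
cv2.imwrite('pics/j.png',np.hstack([cv2.resize(cv2.imread('pics/o_i.png'),(400,300)),cv2.resize(b['image'][120:360,160:480],(400,300))]))
E
```

```text
[0.48468713 0.16461292 0.19996726]
ledge [  0.5908   0.0116 -11.0467] [(35, -0.04), (26, -0.03)]
board [  0.4881   0.1645 -10.8629] [(53, -0.03), (53, -0.0), (57, -0.08)]
centre in ledge [-0.1301  0.1303] skew 0.18372087449284358 overhang mm [39.9 40.1 40.2]
```

View pics/j.png

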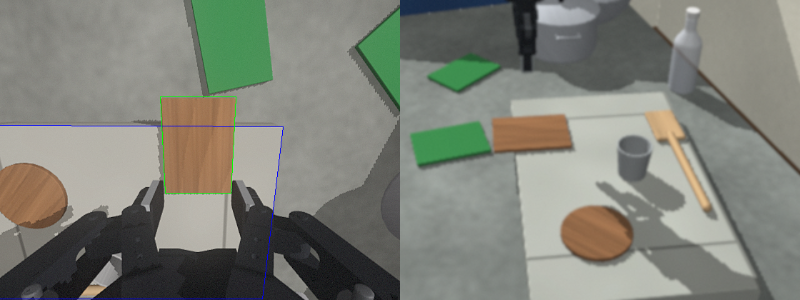

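The fit shows overhang 40.1 mm and skew 0.2°. The board lies flat with the gripper clear above it, and the trivet, tumbler and mwiko are where they were. Handing in.

```bash
python3 -c "
from h import *
print(r.finish_job(), r.read_state()['time'])"
```

```text
the job is handed in; nothing more can be done
the job is handed in; nothing more can be done
```

The board now sticks out about 40 mm past the ledge's edge on the robot's side, its end parallel to that edge, and the job is handed in. I pushed it in two strokes with both fingertips on its rear end, without gripping or lifting it. The first stroke also squared it up from about 5° askew.

**Last check:** the wrist camera gave an overhang of 39.9 to 40.2 mm across the end and a skew of about 0.2°. The camera calibration is only good to about 2 mm.

**Other objects:** by eye in the last side picture, the trivet, tumbler, mwiko and green look-alikes were where they started. I did not measure them again.

**Forces and time:** the highest wrist force I read was about 15 N, from touching the tile on purpose to find its height. The arm finished about 12 s in, with the gripper raised about 14 cm above the board and touching nothing.

**Disagreements:** the scene camera's early fits of the ledge and board differed from the wrist camera's by up to about 3 mm and 1.4°. I relied on the closer wrist views, whose fits from the ledge's front and rear edges agreed within 1 mm.

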